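Turn a printed wall panel over against the gluing board

TASK

Turn the printed fortress wall panel over onto the plywood gluing board so that its smooth inner side faces up, ready for glue, using fingertips only: first push it flat along the table until its far edge, the one with the thin tongue, is squarely against the board's front edge, then push and roll its near edge up so that it stands on the far edge against the board and tips over onto the board. Do not pick the panel up or carry it, and leave the tower, the tape roll and the glue bottle where they stand. Finish with the panel lying flat, inner side up, on the board (it may stick out a little over the front edge), and the hand clear.

Things in the scene. Friction and masses are not known exactly. Their poses are not given: they have to be found in the camera images.
- panel: loose light grey flat plate, 80 mm along x, 100 along y, 14 thick, 63 to 126 g; its last 10 mm at +x (facing the board) are a tongue only 5 thick, level with the smooth inner face, which is down at first. Two slits; four 12 mm teeth beyond +y. Origin: centre of the inner face, teeth not counted; z points from inner to stone-patterned face. Fingertips pressed on its near edge with 5 to 12 N drag it up
- board: fixed plywood board, 200 mm along its x, 280 mm along its y, 9 mm thick, flat on the table. Origin: on the table below the middle of its front edge. x points away from the robot across the board, square to the front edge; y runs along the front edge. The front face is a vertical step 9 mm high at x = 0.
- board_edge (a point): middle of the upper front edge of the board, 9 mm above the table; axes as the board's.
- panel_far_left (a point): corner of the panel's inner face (teeth not counted) at panel x = +40 mm, y = +50 mm (far edge, beside the board).
- panel_far_right (a point): corner of the panel's inner face (teeth not counted) at panel x = +40 mm, y = -50 mm (far edge).
- panel_near_left (a point): corner of the panel's inner face (teeth not counted) at panel x = -40 mm, y = +50 mm (near edge, towards the robot).
- panel_near_right (a point): corner of the panel's inner face (teeth not counted) at panel x = -40 mm, y = -50 mm (near edge).
- tower: printed white tower model, round, 48 mm across at the foot, 108 mm tall with a pointed roof; bystander. Origin: centre of its underside, z up.
- tape: roll of tape lying flat, 84 mm across, 24 mm high; bystander. Origin: centre of its underside.
- glue: small closed white glue bottle, 36 mm across, 85 mm tall, standing on the rear left of the board; bystander. Origin: centre of its underside.
There are look-alikes about, which are no part of the job. There is more than one size of the panel; the job needs the middle-sized.

How it is judged:
By the outcome, as a careful person would: the job done as asked, in the order asked, and still so for the second after the job is handed in, with the robot touching nothing.
It also fails if it takes over 53 s, if anything falls off the work surface, if the arm or the gripper's body presses on something with over 40 N, if the wrist force passes 120 N, or if a joint passes its speed limit or range.

ROBOT

A 7-joint arm with a two-finger parallel gripper is mounted at the origin on the work surface. World frame = base frame: x ahead of the robot, y to its left, z up, the work surface at z = 0. Lengths are in mm, angles in rad, forces in N, time in s.
With the tool pointing down it reaches from about 400 to 900 mm from the base axis. Payload 5.6 kg.
Tool frame: the origin (TCP) lies midway between the tips of the shut fingers; the grasp point (between the pads) lies 19 mm behind it; x points along the fingers, y is the direction in which the jaws open and shut, and the axes are right-handed (so a half turn about x gives the same grasp; the last joint's range is limited). The gripper opens to 92 mm and grips with 3 to 60 N. Pads are 20 mm wide; open, the fingers measure 128 mm over their backs; the gripper's body (75 mm by 189 mm) begins 69 mm behind the grasp point.
Start: joints at [-1.182, 0.468, -0.012, 1.603, 0.006, 1.071, -0.056], TCP at [272.069, 590.328, 214.592] pointing down, gripper open.
Joint ranges: [-2.53, 2.53], [-0.31, 2.02], [-1.57, 1.55], [0.28, 2.44], [-1.29, 4.43], [0.15, 1.84], [-2.92, 2.92]. Speed limits (rad/s): [2.57, 2.57, 3.14, 3.14, 3.14, 3.14, 3.14].

INTERFACE

Orientations are given as a rotation vector (axis times angle).
In Python, from cell import robot, grip, kin, viewer gives the robot as it stands. Calls block until the motion is done:
- robot.movep(position, orientation): joint-space move of the TCP to a pose.
- robot.servo_line(position, feed=150, rotation=None): straight line of the TCP; rotation=None keeps the orientation; feed is the mean speed in mm/s.
- robot.goto_joints(angles): joint-space move.
- grip(opening, newtons=None): opening from 0.0 (shut) to 1.0 (fully open); newtons is the grip in N (None keeps the last); returns when the fingers have stopped.
- robot.hold(seconds).
- kin.ik(position, orientation): joint angles nearest the present ones, or None.
- robot.observe(): the state.
- viewer.read_camera(name): name is "scene" or "side" or "wrist"; returns the picture (384x512x3 uint8, red, green, blue); there is no depth.
- viewer.camera_info(name): a dict with "camera_matrix" (3x3 intrinsics, pixels), "k1" (the pictures are not rectified: a ray, as slopes to the right and down, at radius r is drawn at 1 + k1 r^2 times it, then the intrinsics apply), "R" (3x3) and "t" (3): a world point X has camera coordinates R X + t. Camera axes: x right, y down, z forward; pixel columns grow to the right and rows downward; lengths in mm; the calibration is good to about 2 mm. A picture is of the moment at which its call begins: read the wrist's pose just before it. camera_info takes no time and is no camera call; for the wrist camera it gives the pose at the moment of the call.
A pose or a line that the arm cannot do raises robot.IKError and nothing moves.
- robot.job_done(): hands the job in, once; it reports no verdict.
Trained networks look in the newest picture that a camera, given by its name, has taken for a name from the list of things; names that differ only in an ending like _2 or _b are one class to them, and where a whole thing is asked for, a point or a joint stands for the part that bears it (a point fixed in the world has none). Each returns a list of dicts, best first, with "confidence" (0 to 1); they miss things now and then, are a little off and sometimes report something else, mostly with a low value. They report only what shows in the picture. A call takes as long as a camera call. They do not tell look-alikes from the thing itself.
- viewer.silhouettes(name, camera): "mask" (384x512 bool, what is visible of it).
- viewer.pinpoint(name, camera): "at" ([x, y, z] in mm, in the coordinates of the camera as it stood for that picture, good to about 4 mm: a listed point, or the origin of a listed thing).
The state is a dict: "t": time; "joints": joint angles; "joint_velocities": joint speeds; "joint_torque": joint torques, N m; "tcp_pos": TCP position; "tcp_rot": TCP orientation; "contact_force": force on the tool from outside, world axes, zero at the start; "wrist_torque": the same for the moment, N m; "grip_width": opening from 0.0 (shut) to 1.0 (fully open).
Only numpy, scipy, OpenCV 4.12 (cv2) and the standard library are available. Lean on these libraries where they do the work, as an engineer would, in place of code of your own. Each camera call takes 0.05 s, during which the arm holds its last target.

## Working session

There is one attempt and no reset: what is moved stays moved. The work goes in short steps, each a Python script; the robot and the scene stay as the last script left them, time stands still between calls to the robot, and variables do not carry over. Pictures are saved under pics/ and viewed, and the job is handed in when it is done.

```bash
ls -la; mkdir -p pics; cat > h.py <<'E'
import numpy as np, cv2
from cell import robot, grip, kin, viewer
def save(name,cam):
    im=viewer.read_camera(cam); cv2.imwrite(f'pics/{name}.png',im[:,:,::-1]); return im
def towld(cam,p):
    c=viewer.camera_info(cam); R=np.array(c['R']);t=np.array(c['t']); return R.T@(np.array(p)-t)
def proj(cam,X):
    c=viewer.camera_info(cam); p=np.array(c['R'])@np.array(X)+np.array(c['t']); s=p[:2]/p[2]; s=s*(1+c['k1']*(s@s)); K=np.array(c['camera_matrix']); return K[:2,:2]@s+K[:2,2]
def ray(cam,uv):
    c=viewer.camera_info(cam);K=np.array(c['camera_matrix'])
    u=cv2.undistortPoints(np.array([[uv]],float),K,np.array([c['k1'],0,0,0.]))[0,0]
    R=np.array(c['R']);t=np.array(c['t']); return -R.T@t, R.T@np.array([u[0],u[1],1])
def atz(cam,uv,z):
    o,d=ray(cam,uv); return o+d*(z-o[2])/d[2]
E
python3 - <<'E'
from h import *
np.set_printoptions(precision=1,suppress=True)
print(robot.observe())
for c in ['scene','side','wrist']:
    save('a_'+c,c)
    for n in ['panel','board','board_edge','panel_far_left','panel_far_right','panel_near_left','panel_near_right','tower','tape','glue']:
        for r in viewer.pinpoint(n,c)[:5]: print(c,n,round(r['confidence'],2),towld(c,r['at']),proj(c,towld(c,r['at'])))
E
```

```text
total 12
drwxr-xr-x  3 agent agent 4096 Dec  6 21:11 .
drwxr-xr-x 23 root  root  4096 Dec  6 21:11 ..
drwxr-xr-x  2 agent agent 4096 Dec  6 21:11 pics
{'t': 0.0, 'joints': array([-1.2,  0.5, -0. ,  1.6,  0. ,  1.1, -0.1]), 'joint_velocities': array([-0., -0., -0., -0., -0., -0.,  0.]), 'joint_torque': array([ -0. , -52.1,  -0. , -24.4,  -0.1,   0. ,   0. ]), 'tcp_pos': array([271.9, 589.8, 213.6]), 'tcp_rot': array([ 0.3,  1.5, -0.3]), 'contact_force': array([-0.9, -0.1,  0.5]), 'wrist_torque': array([ 0., -0., -0.]), 'grip_width': 1.002525505618084}
scene panel 0.61 [423.3 -80.9   0.4] [279.5 153.1]
scene panel 0.58 [501.9  85.8  -3.3] [290. 212.]
scene panel 0.57 [401.7 207.9   2. ] [351.4 229.3]
scene panel 0.52 [536.9 139.3   1.5] [290.6 233.8]
scene panel 0.37 [461.9  34.4  -0.6] [291.7 189.8]
scene board 0.62 [592.4  80.   -5.7] [258.3 227.3]
scene board_edge 0.71 [595.4  77.1  10.1] [256.8 223.9]
scene panel_far_left 0.85 [538.4 140.1   2.3] [290.3 234.2]
scene panel_far_left 0.78 [342.4 -51.2   1.7] [309.9 148.1]
scene panel_far_left 0.64 [597.5  79.8  -4.1] [256.5 227.8]
sce
[... 1215 characters left out ...]
393. 232.]
side panel_far_right 0.96 [423.2 169.4  -4.3] [300.4 299.4]
side panel_far_right 0.89 [544.2  40.1  -4. ] [270.6 229.3]
side panel_far_right 0.87 [469.1  -8.3   0.5] [318.  225.7]
side panel_near_left 0.59 [459.6 135.9   0.7] [288.7 274.9]
side panel_near_left 0.57 [ 376.7 -152.6   -0.3] [386.  202.4]
side panel_near_right 0.91 [ 502.7 -107.1    0.2] [321.2 196.2]
side panel_near_right 0.83 [470.   34.7  -0. ] [308.4 238.4]
side panel_near_right 0.76 [365.8 179.3   0.3] [334.1 316.6]
side tower 0.91 [622.7 292.9  -1.4] [144.5 301.5]
side tower 0.46 [460.8 134.1  -0.9] [288.5 274.7]
side tape 0.68 [ 600.9 -131.    -2. ] [284.6 180.4]
side glue 0.62 [755.3 191.6  10.6] [129.  231.8]
```

```bash
python3 - <<'E'
import cv2
for c,(x0,y0,x1,y1) in dict(scene=(180,100,400,320),side=(110,150,420,360)).items():
    im=cv2.imread(f'pics/a_{c}.png')[y0:y1,x0:x1]; s=2.6
    cv2.imwrite(f'pics/b_{c}.png',cv2.resize(im,None,fx=s,fy=s,interpolation=cv2.INTER_CUBIC))
E
```

```text
(no output)
```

View pics/a_scene.png

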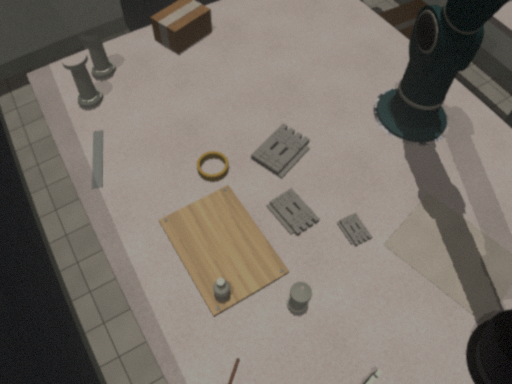

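View pics/b_scene.png

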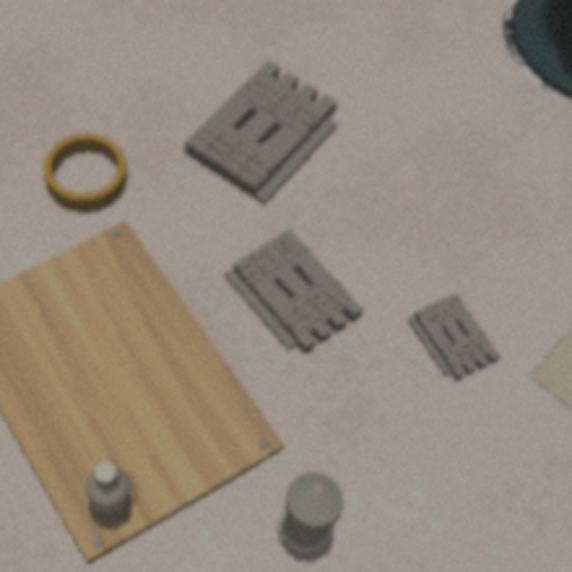

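View pics/b_side.png

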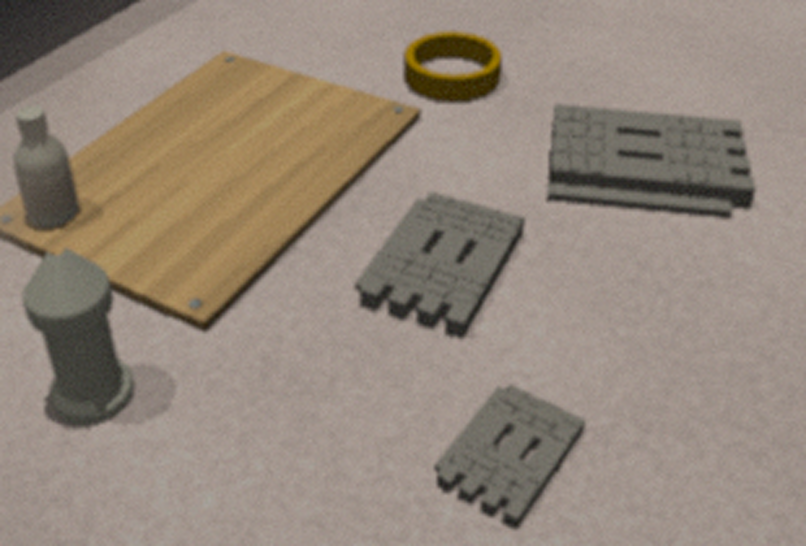

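Look-alikes for the panel:
- Scene (279,153): the large one, with its tongue facing the robot.
- Scene (294,212): the middle one, with its tongue facing the board.
- Scene (355,229): the small one.

I choose the middle one, at about (500,86). Next I take a closer look with the wrist camera and measure the board edge.

```bash
cat >> h.py <<'E'
from scipy.spatial.transform import Rotation as Ro
def rot(yaw,tilt=0.,flip=False):
    # tool x = down tilted forward by tilt ; tool y = along +-board y
    f=np.array([np.cos(yaw),np.sin(yaw),0]); y=np.array([-np.sin(yaw),np.cos(yaw),0])
    x=np.array([0,0,-1.])*np.cos(tilt)+f*np.sin(tilt)
    if flip: y=-y
    return Ro.from_matrix(np.c_[x,y,np.cross(x,y)]).as_rotvec()
E
python3 - <<'E'
from h import *
np.set_printoptions(precision=2,suppress=True)
for uv in [(282,447),(125,224),(90,560)]: print('scene',atz('scene',np.array(uv)/2.6+[180,100],9))
for uv in [(206,322),(419,112),(0,233)]: print('side',atz('side',np.array(uv)/2.6+[110,150],9))
print(Ro.from_rotvec(robot.observe()['tcp_rot']).as_matrix())
c=viewer.camera_info('wrist'); print('wristcam pos',-np.array(c['R']).T@c['t'], 'axis',c['R'][2],robot.observe()['tcp_pos'])
for fl in (0,1):
  for p in [(440,85,8),(470,85,300),(455,85,8),(560,85,80)]:
    print(fl,p,kin.ik(p,rot(0.05,0,fl)),kin.ik(p,rot(0.05,.5,fl)))
E
```

```text
scene [598.87 220.83   9.  ]
scene [600.12 -55.02   9.  ]
scene [793.71 221.55   9.  ]
side [593.46 219.7    9.  ]
side [593.9  -53.71   9.  ]
side [770.36 224.1    9.  ]
[[ 0.    0.42  0.91]
 [ 0.    0.91 -0.42]
 [-1.    0.    0.  ]]
wristcam pos [201.86 623.07 384.41] axis [ 0.25 -0.12 -0.96] [272.07 590.35 214.57]
0 (440, 85, 8) [-0.32  0.49  0.06  2.21 -0.06  0.44  1.42] None
0 (470, 85, 300) [-0.51  0.08  0.28  1.92 -0.02  1.14  1.4 ] [-0.86 -0.24  0.44  2.28  0.45  0.65  0.91]
0 (455, 85, 8) [-0.31  0.51  0.06  2.18 -0.07  0.46  1.43] None
0 (560, 85, 80) [-0.31  0.5   0.12  1.92 -0.09  0.73  1.49] [ 0.12  0.42 -0.45  2.27  1.62  0.27 -0.18]
1 (440, 85, 8) [-0.64  0.52  0.45  2.23 -0.49  0.48 -1.32] None
1 (470, 85, 300) [-0.87  0.07  0.66  1.94 -0.05  1.14 -1.71] [-0.52 -0.19  0.15  2.27  0.31  0.61 -2.1 ]
1 (455, 85, 8) [-0.63  0.54  0.45  2.2  -0.49  0.5  -1.32] None
1 (560, 85, 80) [-0.67  0.56  0.59  1.94 -0.44  0.77 -1.34] [-0.07  0.39 -0.23  2.28  1.64  0.19  2.9 ]
```

```bash
python3 - <<'E'
from h import *
np.set_printoptions(precision=2,suppress=True)
robot.movep([480,85,230],rot(0))
print(robot.observe()['t'],robot.observe()['tcp_pos'])
save('c_wrist','wrist')
for n in ['panel','board_edge','panel_far_left','panel_far_right','panel_near_left','panel_near_right']:
    for r in viewer.pinpoint(n,'wrist')[:4]: print(n,round(r['confidence'],2),towld('wrist',r['at']),proj('wrist',towld('wrist',r['at'])))
E
```

```text
3.625 [480.06  85.91 229.99]
panel 0.84 [394.5  207.33  -2.75] [357.31  93.22]
panel 0.81 [502.77  86.34  -1.81] [254.31 182.42]
panel 0.69 [419.43 -80.42   2.42] [113.8  114.86]
panel 0.47 [598.71  79.83   7.55] [249.18 255.32]
board_edge 0.64 [601.91  83.39   7.52] [252.01 257.55]
panel_far_left 0.93 [347.68 -51.19   1.46] [133.38  50.17]
panel_far_left 0.59 [532.41 138.11   2.07] [295.31 205.96]
panel_far_left 0.55 [431.03 240.84  -0.14] [383.38 125.09]
panel_far_right 0.96 [463.24  -6.64  -1.45] [178.75 151.09]
panel_far_right 0.81 [545.35  46.58   1.75] [223.53 215.38]
panel_far_right 0.69 [424.39 174.61  -1.91] [328.67 118.9 ]
panel_near_left 0.84 [ 377.05 -151.36   -2.02] [53.16 78.8 ]
panel_near_right 0.9 [370.73 177.65  -3.22] [333.84  71.69]
panel_near_right 0.71 [ 497.67 -110.92   -1.81] [ 98.7  178.47]
panel_near_right 0.55 [460.63  33.94   1.98] [211.59 149.35]
panel_near_right 0.18 [457.35 132.54   2.14] [293.2  146.74]
```

View pics/c_wrist.png

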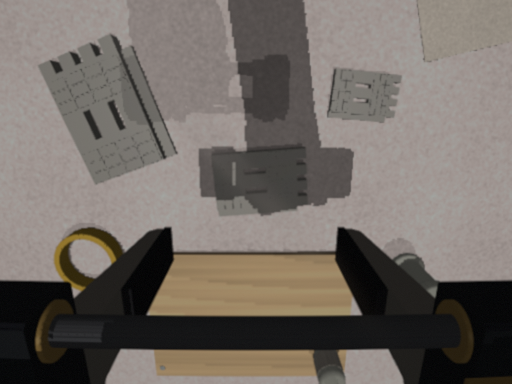

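```bash
python3 - <<'E'
from h import *
np.set_printoptions(precision=1,suppress=True)
im=cv2.imread('pics/c_wrist.png')
c=im[120:270,150:370]; c=cv2.convertScaleAbs(c,alpha=1.8); cv2.imwrite('pics/c_crop.png',cv2.resize(c,None,fx=3.5,fy=3.5,interpolation=cv2.INTER_CUBIC))
hsv=cv2.cvtColor(cv2.GaussianBlur(im,(3,3),0),cv2.COLOR_BGR2HSV)
for u in range(185,336,15):
    col=hsv[225:275,u,1].astype(float); v=225+np.argmax(np.diff(col))
    print(u,v+.5,atz('wrist',(u,v+.5),9))
E
```

```text
185 252.5 [594.2  -4.6   9. ]
200 252.5 [594.1  15.1   9. ]
215 252.5 [594.   34.6   9. ]
230 252.5 [594.   54.2   9. ]
245 252.5 [593.9  73.7   9. ]
260 252.5 [593.9  93.2   9. ]
275 252.5 [593.9 112.7   9. ]
290 252.5 [593.9 132.2   9. ]
305 251.5 [592.5 151.7   9. ]
320 252.5 [593.9 171.4   9. ]
335 252.5 [594. 191.   9.]
```

View pics/c_crop.png

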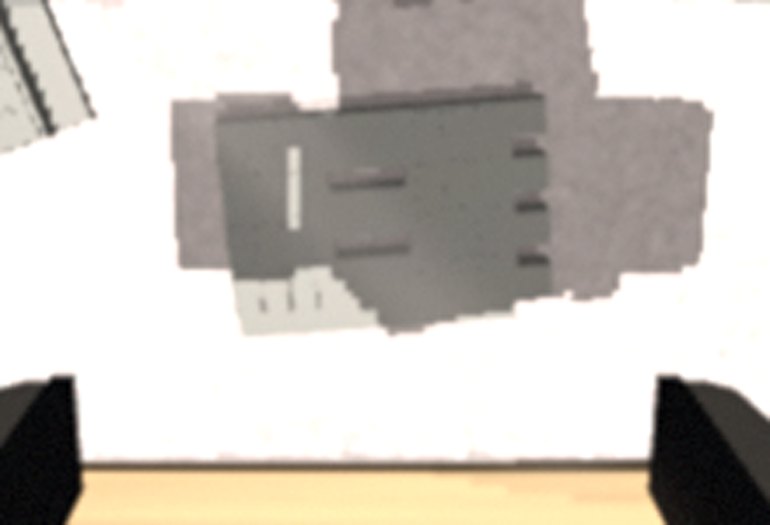

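```bash
python3 - <<'E'
from h import *
np.set_printoptions(precision=2,suppress=True)
for p in [(212.3,154.3),(305,148)]: print(atz('wrist',p,14))
for p in [(219.5,215),]: print('far R',atz('wrist',p,5))
print(kin.ik([415,86,5],rot(0)))
grip(0.45)
robot.movep([418,86,60],rot(0))
robot.servo_line([418,86,5],feed=120)
F=[]
for i in range(3): robot.hold(0.05); F.append(robot.observe()['contact_force'])
print(F)
robot.servo_line([438,86,5],feed=100)
o=robot.observe();print(o['t'],o['tcp_pos'],o['contact_force'])
save('d_wrist','wrist');save('d_side','side')
E
```

```text
[464.72  36.14  14.  ]
[457.15 145.04  14.  ]
far R [543.68  41.54   5.  ]
[-0.43  0.48  0.17  2.27 -0.2   0.4   1.47]
[array([-0.28,  0.07,  0.06]), array([ 0.87, -0.27, -0.14]), array([ 0.33, -0.4 ,  0.43])]
6.6917 [438.27  86.04   5.24] [-0.29  0.02  0.52]
```

View pics/d_wrist.png

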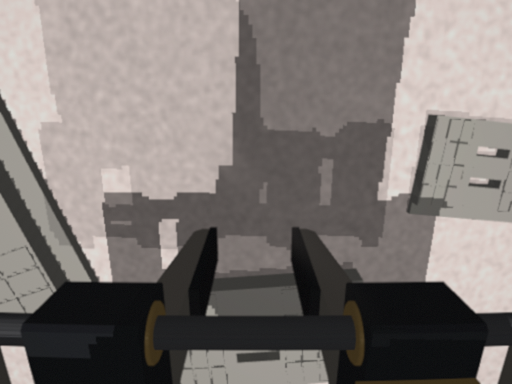

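View pics/d_side.png

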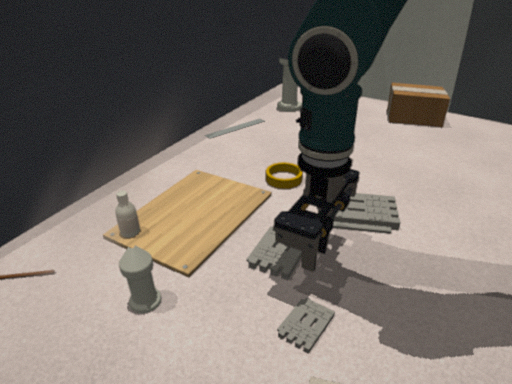

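```bash
python3 - <<'E'
from h import *
np.set_printoptions(precision=2,suppress=True)
robot.servo_line([497,86,5],feed=70)
x=497
def F():
    a=[]
    for i in range(4): robot.hold(0.02); a.append(robot.observe()['contact_force'])
    return np.mean(a,0)
print(F())
for i in range(20):
    x+=1.; robot.servo_line([x,86,5],feed=30); f=F(); print(x,robot.observe()['tcp_pos'],f)
    if f[0]<-4: break
print(robot.observe()['t'])
save('e_wrist','wrist');save('e_side','side');save('e_scene','scene')
E
```

```text
[ 0.16 -0.23 -0.38]
498.0 [497.95  86.02   5.04] [-0.04  0.3   0.07]
499.0 [499.01  86.01   4.99] [ 0.19 -0.33  0.03]
500.0 [500.1   85.97   4.99] [-0.23 -0.42 -0.42]
501.0 [501.13  86.     5.01] [-0.24 -0.4  -0.07]
502.0 [502.13  86.     5.02] [ 0.17 -0.08  0.48]
503.0 [503.1   86.     5.01] [ 0.27  0.34 -0.03]
504.0 [504.08  85.99   5.  ] [0.69 0.45 0.16]
505.0 [505.12  86.01   5.01] [-0.05 -0.26  0.12]
506.0 [506.14  85.99   5.02] [ 0.19 -0.1  -0.03]
507.0 [506.68  85.96   4.92] [-1.74 -0.3   0.8 ]
508.0 [506.76  85.96   4.81] [-5.17 -0.1   3.78]
11.3333
```

View pics/e_wrist.png

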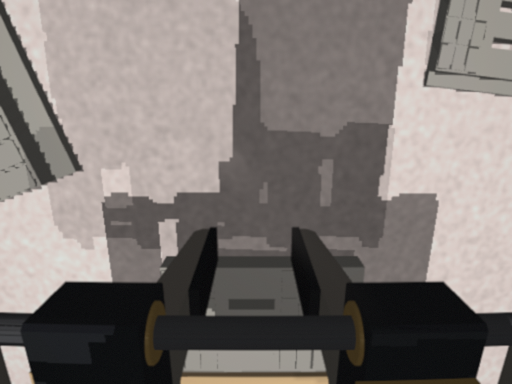

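View pics/e_side.png

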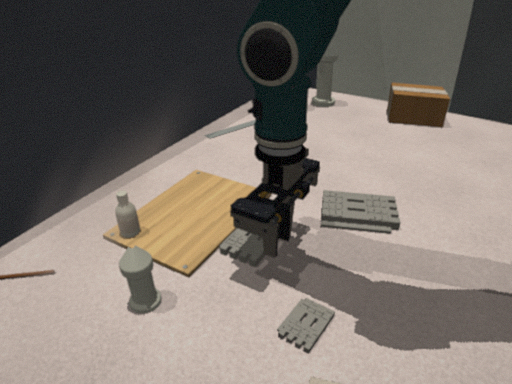

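```bash
cat > arc.py <<'E'
from h import *
import json,sys
np.set_printoptions(precision=2,suppress=True)
X0,Z0=506.7,5.0
def F():
    a=[]
    for i in range(3): robot.hold(0.016); a.append(robot.observe()['contact_force'])
    return np.mean(a,0)
def run(th0,th1,press,target=8,step=3.,feed=35):
    th=th0
    while th<th1-1e-6:
        th=min(th+step,th1); t=np.radians(th)
        p=np.array([X0+80*(1-np.cos(t))+press*np.cos(t),86,Z0+80*np.sin(t)-press*np.sin(t)])
        robot.servo_line(p,feed=feed); o=robot.observe(); f=F()
        N=-f[0]*np.cos(t)+f[2]*np.sin(t); T=-(f[0]*np.sin(t)+f[2]*np.cos(t))
        print(th,o['tcp_pos'],f,'N %.1f T %.1f press %.2f'%(N,T,press))
        if N<2.5: print('LOW'); break
        press+=np.clip(0.18*(target-N),-.8,.8)
    print('t',robot.observe()['t'])
    json.dump([th,press],open('st.json','w'))
E
python3 - <<'E'
from arc import *
robot.servo_line([508.7,86,5.0],feed=30); f=F(); print(f)
run(0,24,2.0,step=2)
save('f_side','side'); save('f_scene','scene')
E
```

```text
[-6.15 -0.34  5.66]
2 [506.96  85.86   7.25] [-5.69 -0.65 -0.21] N 5.7 T 0.4 press 2.00
4 [507.29  85.88   9.98] [-6.19 -0.54 -0.03] N 6.2 T 0.5 press 2.42
6 [507.54  85.88  12.57] [-6.99 -0.37  0.27] N 7.0 T 0.5 press 2.75
8 [507.94  85.88  15.24] [-7.24  0.02  0.72] N 7.3 T 0.3 press 2.93
10 [508.39  85.88  17.85] [-6.85 -0.52  0.92] N 6.9 T 0.3 press 3.06
12 [508.94  85.86  20.43] [-7.48  0.17  1.75] N 7.7 T -0.2 press 3.26
14 [509.58  85.89  23.05] [-7.75  0.01  2.07] N 8.0 T -0.1 press 3.32
16 [510.26  85.9   25.65] [-7.34 -0.16  2.17] N 7.7 T -0.1 press 3.31
18 [511.05  85.88  28.21] [-8.49 -0.17  2.32] N 8.8 T 0.4 press 3.38
20 [511.95  85.91  30.86] [-7.82 -0.64  2.5 ] N 8.2 T 0.3 press 3.24
22 [512.92  85.89  33.42] [-8.04  0.16  2.89] N 8.5 T 0.3 press 3.20
24 [514.01  85.94  35.99] [-8.4  -0.13  2.75] N 8.8 T 0.9 press 3.10
t 15.3833
```

```bash
python3 - <<'E'
import cv2
for n in ('side','scene'):
    im=cv2.imread(f'pics/f_{n}.png'); im=im[150:300,180:340] if n=='side' else im[130:300,200:360]
    cv2.imwrite(f'pics/f_{n}c.png',cv2.resize(cv2.convertScaleAbs(im,alpha=1.5),None,fx=3.5,fy=3.5,interpolation=cv2.INTER_CUBIC))
E
```

```text
(no output)
```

View pics/f_sidec.png

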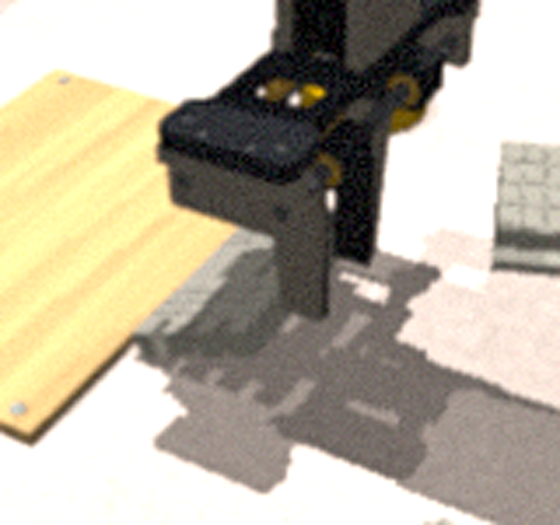

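View pics/f_scenec.png

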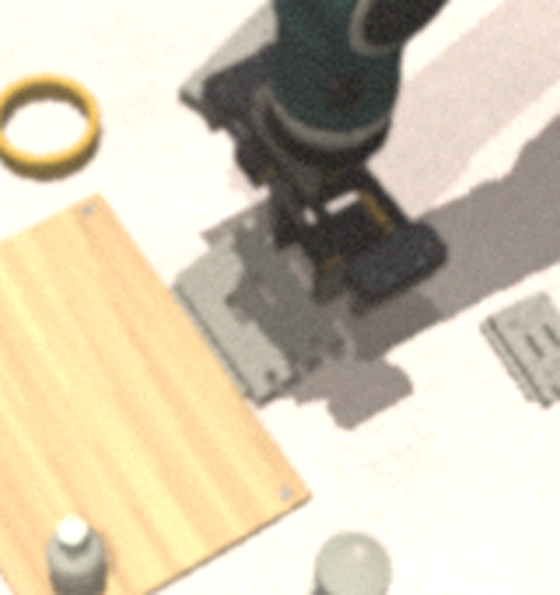

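The panel is tilting up about its tongue against the board, and the side crop shows its near edge held by the fingertips. I carry on along the arc.

```bash
python3 - <<'E'
from arc import *
th,p=json.load(open('st.json'))
run(th,66,p,target=7.5,step=3)
save('g_side','side')
im=cv2.imread('pics/g_side.png')[130:290,170:350]
cv2.imwrite('pics/g_sidec.png',cv2.resize(cv2.convertScaleAbs(im,alpha=1.5),None,fx=3.5,fy=3.5,interpolation=cv2.INTER_CUBIC))
E
```

```text
27 [515.78  85.9   39.8 ] [-7.81 -0.51  3.64] N 8.6 T 0.3 press 2.96
30 [518.19  85.97  43.69] [-7.41  0.04  4.11] N 8.5 T 0.1 press 2.76
33 [520.49  85.97  47.35] [-6.62  0.13  3.42] N 7.4 T 0.7 press 2.58
36 [522.92  86.02  50.78] [-6.11 -0.39  5.04] N 7.9 T -0.5 press 2.60
39 [525.68  86.01  54.16] [-6.3  -1.03  4.66] N 7.8 T 0.3 press 2.53
42 [528.68  86.02  57.43] [-6.03 -0.63  5.21] N 8.0 T 0.2 press 2.47
45 [531.89  86.04  60.54] [-4.97 -0.49  5.04] N 7.1 T -0.0 press 2.38
48 [535.23  86.05  63.39] [-4.76 -0.13  5.5 ] N 7.3 T -0.1 press 2.46
51 [538.78  86.03  66.1 ] [-4.75 -0.19  5.17] N 7.0 T 0.4 press 2.50
54 [542.47  86.08  68.59] [-4.2  -0.18  5.65] N 7.0 T 0.1 press 2.59
57 [546.22  86.07  70.83] [-3.36 -0.03  5.67] N 6.6 T -0.3 press 2.67
60 [549.91  86.06  72.76] [-2.97 -0.56  5.09] N 5.9 T 0.0 press 2.84
63 [553.7   86.08  74.42] [-2.62 -0.3   5.03] N 5.7 T 0.1 press 3.13
66 [557.74  86.1   75.95] [-2.35 -0.07  5.63] N 6.1 T -0.1 press 3.45
t 19.9167
```

View pics/g_sidec.png

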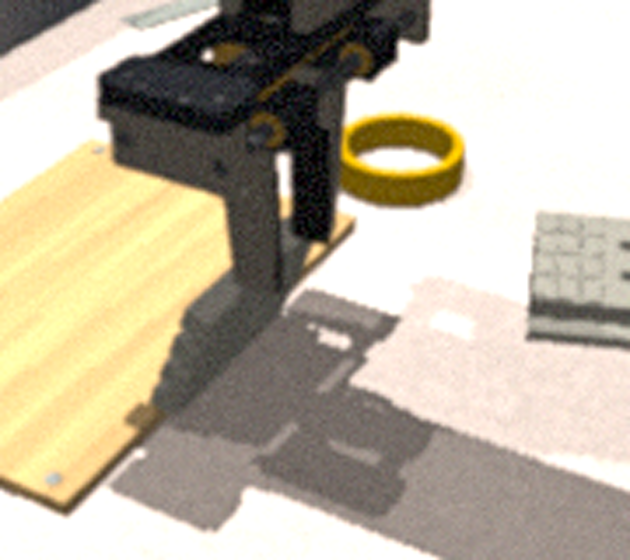

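```bash
python3 - <<'E'
from arc import *
th,p=json.load(open('st.json'))
run(th,90,p,target=5.5,step=3)
for n in('side','scene'):
  save('h_'+n,n)
  im=cv2.imread(f'pics/h_{n}.png'); im=im[130:290,170:350] if n=='side' else im[140:300,200:380]
  cv2.imwrite(f'pics/h_{n}c.png',cv2.resize(cv2.convertScaleAbs(im,alpha=1.5),None,fx=3.5,fy=3.5,interpolation=cv2.INTER_CUBIC))
E
```

```text
69 [561.19  86.12  77.08] [-1.48 -0.37  5.74] N 5.9 T -0.7 press 3.71
72 [564.03  86.07  77.93] [-1.19  0.21  4.64] N 4.8 T -0.3 press 3.64
75 [567.38  86.06  78.71] [-1.06  0.35  4.3 ] N 4.4 T -0.1 press 3.77
78 [571.24  86.06  79.41] [-0.96  0.28  3.67] N 3.8 T 0.2 press 3.96
81 [575.15  86.04  79.9 ] [-0.37  0.29  4.3 ] N 4.3 T -0.3 press 4.27
84 [578.99  86.05  80.2 ] [-0.36  0.77  5.12] N 5.1 T -0.2 press 4.48
87 [582.77  86.08  80.37] [-0.54 -0.17  4.82] N 4.8 T 0.3 press 4.55
90 [586.75  86.07  80.43] [0.03 0.35 4.74] N 4.7 T -0.0 press 4.66
t 22.5
```

View pics/h_sidec.png

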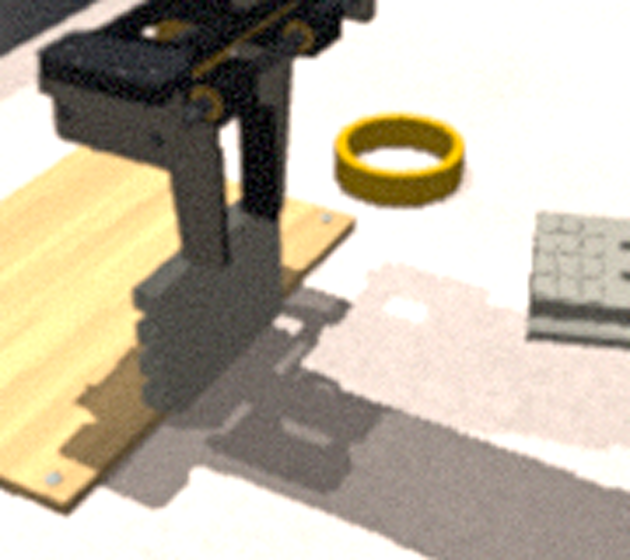

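View pics/h_scenec.png

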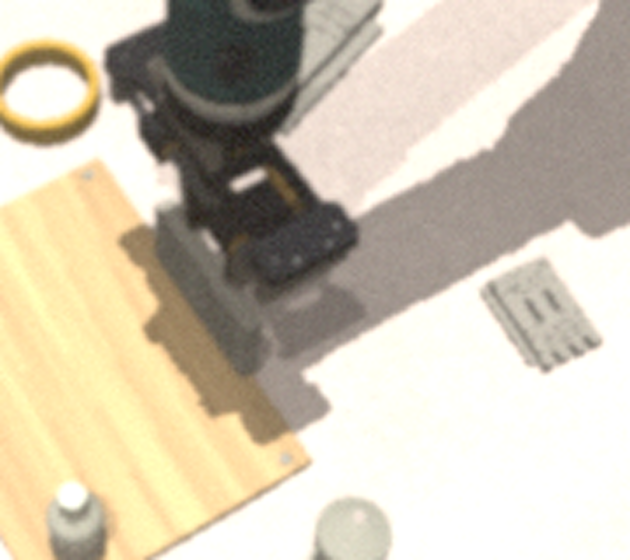

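```bash
python3 - <<'E'
from arc import *
robot.servo_line([586.75,86,92],feed=25)
save('i_side','side')
robot.servo_line([562,86,96],feed=120)
print(robot.observe()['t'],F())
save('j_side','side')
a=[cv2.imread(f'pics/{k}_side.png')[130:290,170:350] for k in 'ij']
cv2.imwrite('pics/ij.png',cv2.resize(cv2.convertScaleAbs(np.hstack(a),alpha=1.5),None,fx=2.2,fy=2.2,interpolation=cv2.INTER_CUBIC))
E
```

```text
23.625 [ 0.28  0.35 -0.26]
```

View pics/ij.png

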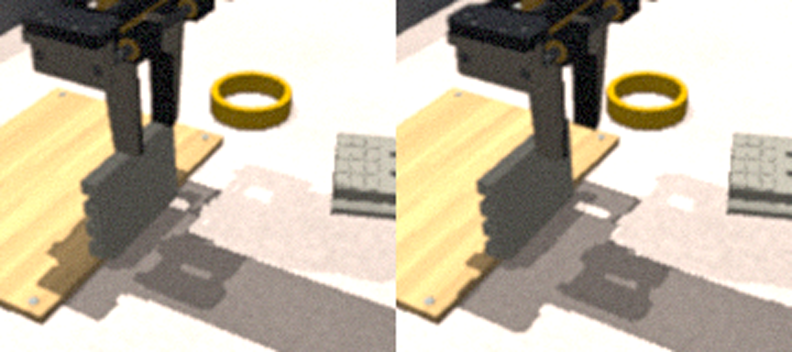

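```bash
python3 - <<'E'
from arc import *
robot.servo_line([562,86,60],feed=100)
robot.servo_line([578,86,60],feed=60)
robot.servo_line([604,86,60],feed=30)
print(robot.observe()['t'],F())
save('k_side','side');save('k_scene','scene')
a=[cv2.resize(cv2.imread('pics/k_side.png')[130:290,150:330],(396,352)),cv2.resize(cv2.imread('pics/k_scene.png')[140:300,170:350],(396,352))]
cv2.imwrite('pics/k.png',cv2.convertScaleAbs(np.hstack(a),alpha=1.5))
E
```

```text
25.6667 [0.35 0.29 0.07]
```

View pics/k.png

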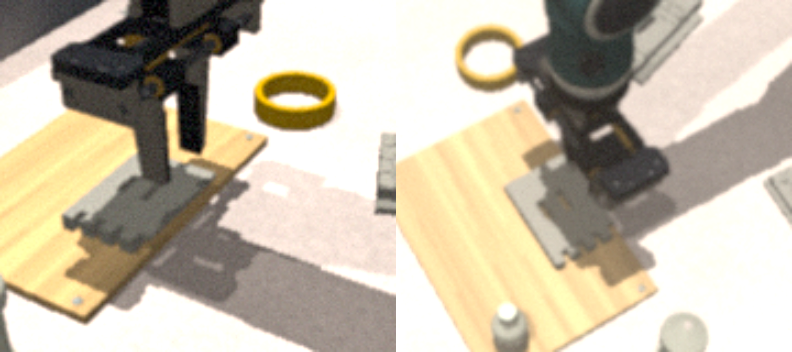

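The panel has tipped over onto the board. I retract and check.

```bash
python3 - <<'E'
from arc import *
robot.servo_line([520,86,180],feed=200)
robot.movep([430,86,280],rot(0))
print(robot.observe()['t'],F())
for c in ('side','scene','wrist'):
    save('l_'+c,c)
    for n in ['panel','panel_far_left','panel_far_right','panel_near_left','panel_near_right','tower','tape','glue']:
        for r in viewer.pinpoint(n,c)[:4]:
            w=towld(c,r['at'])
            if n in('tower','tape','glue') or (w[0]>560 and w[1]>20): print(c,n,round(r['confidence'],2),w,proj(c,w))
print(robot.observe()['t'])
a=[cv2.resize(cv2.imread('pics/l_side.png')[130:310,130:330],(400,360)),cv2.resize(cv2.imread('pics/l_scene.png')[140:320,160:360],(400,360))]
cv2.imwrite('pics/l.png',cv2.convertScaleAbs(np.hstack(a),alpha=1.5))
E
```

```text
27.3 [-0.09 -0.02  0.14]
side panel 0.62 [635.7   83.6   20.69] [216.36 216.28]
side panel_far_left 0.79 [600.83 133.8   20.72] [216.16 236.94]
side panel_far_right 0.92 [601.44  32.35  20.98] [246.45 207.71]
side panel_far_right 0.68 [601.94 131.85  23.43] [216.18 234.89]
side panel_near_left 0.58 [678.74 135.81  24.8 ] [180.1  222.22]
side panel_near_right 0.78 [683.84  36.41  22.51] [210.2  196.51]
side tower 0.6 [623.22 289.23  -0.82] [145.89 299.5 ]
side tape 0.74 [ 602.21 -130.59    0.29] [284.03 179.46]
side glue 0.55 [755.51 190.2   10.31] [129.47 231.49]
scene panel 0.83 [639.89  82.86  23.12] [242.28 231.72]
scene panel_far_left 0.65 [598.01 132.04  25.41] [268.29 238.97]
scene panel_far_left 0.34 [595.76  29.67  21.58] [246.56 207.23]
scene panel_far_right 0.89 [595.09  27.06  20.46] [246.25 206.56]
scene panel_near_left 0.77 [674.   131.97  21.64] [240.54 255.02]
scene panel_near_right 0.81 [677.03  33.76  23.41] [218.55 223.22]
scene tower 0.88 [623.59 289.25  -0.29] [295.94 303.12]
scene tape 0.62 [ 604.74 -133.45   -2.03] [212.15 168.17]
scene glue 0.84 [754.46 188.79   7.68] [222.79 294.46]
wrist panel 0.84 [637.65  83.41  21.08] [252.19 298.12]
wrist panel 0.45 [597.16  82.28   4.48] [251.47 268.46]
wrist panel_far_left 0.86 [593.32 131.48  23.53] [285.35 272.55]
wrist panel_far_right 0.64 [595.79  40.18  22.71] [222.4  273.74]
wrist panel_near_left 0.59 [680.67 134.31  26.47] [285.71 324.64]
wrist panel_near_right 0.82 [674.56  30.7   21.12] [217.78 318.95]
wrist tower 0.79 [625.47 291.36   0.88] [386.18 283.19]
wrist tape 0.93 [ 605.02 -130.05   -0.49] [113.73 270.74]
wrist glue 0.76 [758.39 189.92   6.22] [316.78 355.93]
28.7
```

View pics/l.png

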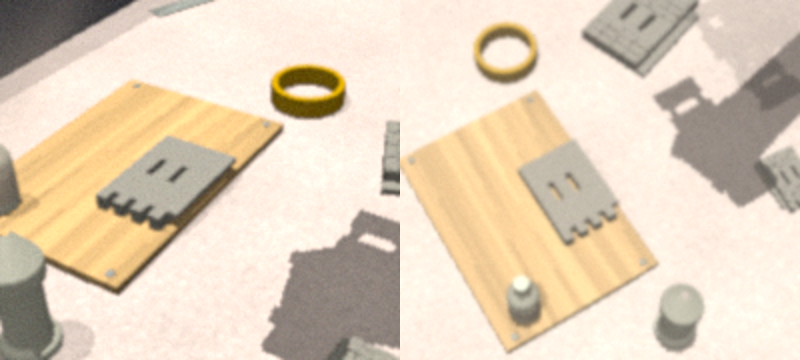

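View pics/l_wrist.png

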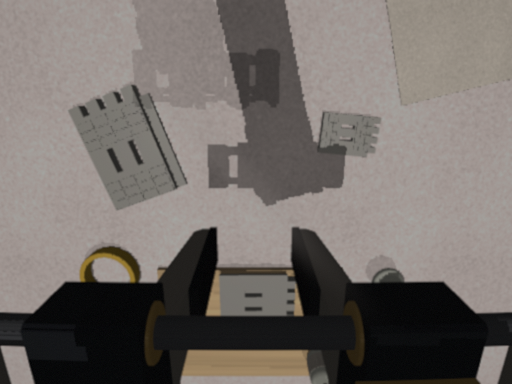

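The panel lies flat with its smooth face up, square on the board (side crop centre about (165,180)). All its corners are at z ≈ 20–26 mm, and the bystanders are where they were.

```bash
python3 - <<'E'
from h import *
robot.hold(0.2); robot.job_done(); print('done')
E
```

```text
the job is handed in; nothing more can be done
done
```

The panel now lies flat on the board with its smooth inner side up, and I handed the job in at about 29 s of the 53 s allowed.

- **Pushing:** I pushed the middle-sized panel flat along the table with two spread fingertips until its tongue edge was square against the board front (contact at about 5 N).
- **Rolling up:** I dragged its near edge up along an arc with 4–9 N of press, a little under the suggested 5 N from about 70° on. It stood on its far edge by itself when I let go.
- **Tipping:** I then pushed the inner face until it tipped over onto the board.

**Last checks:** all three cameras put the inner-face corners at z of about 20–26 mm (23 expected). The panel centre is at about (638, 83), square to the board. The tongue edge is about level with the board's front edge; the readings differ by a few mm, so it may stick out slightly. The tower, tape and glue read the same as at the start within 4 mm. The hand was clear with no contact force, and no check failed.

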